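Put the pill jar away in the childproof drawer

ROBOT

A 7-joint arm with a two-finger parallel gripper is mounted at the origin on the work surface. World frame = base frame: x ahead of the robot, y to its left, z up, the work surface at z = 0. Lengths are in m, angles in rad, forces in N, time in s.
With the tool pointing down it reaches from about 0.425 to 0.925 m from the base axis. Payload 6.8 kg.
Tool frame: the origin (TCP) lies on the centre line of the jaws, within the pads' length; the fingertips stand bot.tip_reach ahead of it and the grasp point (between the pads) lies 3 mm ahead of it (bot.tip_reach is the distance from the TCP to the fingertips, in m); z points along the fingers, y is the line along which they close (so a half turn about z gives the same grasp; the last joint's range is limited). The gripper opens to 85 mm and grips with 20 to 120 N. Pads are 22 mm wide; open, the fingers measure 114 mm over their backs; the gripper's body (76 mm by 85 mm) begins 54 mm behind the grasp point. The pads swing forward as they close: fully open they stand 13 mm farther back than shut.
Start: joints at [1.086, 0.477, 0.022, 1.555, -0.011, 1.109, -0.083], TCP at [0.248, -0.628, 0.253] pointing down, gripper open.
Joint ranges: [-2.96, 2.96], [-0.34, 2.1], [-1.41, 1.46], [0.24, 2.44], [-1.37, 4.51], [0.17, 1.92], [-2.96, 2.96]. Speed limits (rad/s): [2.39, 2.39, 3.14, 3.14, 3.14, 3.14, 3.14].

INTERFACE

Orientations are given as a unit quaternion [w, x, y, z].
In Python, from station import bot gives the robot as it stands.
- The arm moves only by the tool jog_arm, never from a script. Its argument "deltas" is a list of rows, each a list of 7 numbers: the shift along the world's x, y, z in m, then the turn, a rotation vector about the world's x, y, z in rad, then the opening, from 0 (shut) to 1 (fully open). In form: [[x, y, z, rx, ry, rz, grip], ...]. A call has 1 to 10 rows; each row shifts and turns the commanded pose from where the row before left it; what a row does not reach is not made up. A row lasts 1/10 s, in which the tool goes at most 50 mm and 8.59 degrees, less where a joint would pass 70% of its speed; a pose out of reach is approached as far as the arm can. A call with a gripper value outside its range is refused whole. The fingers move at their own pace and stop on an object; "newtons" is the grip in N (left out, the last holds). Time passes only in rows, so rows that do not move let the fingers close. It gives the time, the measured TCP pose, the force, the opening and the grip force at its end, in the units of the state.
- bot.get_obs(): the state, without advancing time (a new reading comes with each control period).
- bot.read_camera(name): name is "side" or "top" or "wrist"; returns a dict with "img" (420x560x3 uint8, red, green, blue), "K" (3x3 intrinsics, pixels), "eye" and "attitude" of the camera in the world. Camera axes: x right, y down, z forward; pixel columns grow to the right and rows downward; lengths in m; the calibration is good to about 2 mm. A picture is of the moment at which its call begins. There is no depth.
- bot.hand_in(): hands the job in; it is judged then, once.
The state is a dict: "t": time; "q": joint angles; "joint_vel": joint speeds; "joint_torque": joint torques, N m; "eef_pos": TCP position; "tool_rot": TCP orientation; "contact_force": force on the tool from outside, world axes, zero at the start; "torque": the same for the moment, N m; "gripper_width": opening from 0.0 (shut) to 1.0 (fully open); "grasp_force": force on a finger pad.
Only numpy, scipy, OpenCV 4.12 (cv2) and the standard library are available. Lean on these libraries where they do the work, as an engineer would, in place of code of your own. Each camera call takes 0.05 s, during which the arm holds its last target. There are 200 camera calls.

TASK

Release the childproof drawer by pushing the wooden stick down through whichever of the three small holes in the box's top has the spring catch beneath it, so that the drawer springs open. Stand the pill jar upright in the drawer and push the drawer shut until its catch holds it; the stick must end standing fully home in its wooden stand again, and the mug, bottle and fruit bowl must be left where they are.

Things in the scene. Friction and masses are not known exactly. Their poses are not given: they have to be found in the camera images.
- box: white laminate drawer box fixed to the worktop, 220 mm deep (its x), 200 mm wide (its y), 95 mm high; origin at the centre of its underside, x points from front to back, z up. The drawer leaves it through the front, towards -x. The 8 mm thick top has three like holes, 16 mm wide, in a row near the back. The spring catch is under one of them, which one changes from start to start
- hole1 (a point): centre of a hole's mouth, on the box's top surface, at x 71, y -55 mm in the box's frame; axes as the box's. 17 mm below it is either the 24 x 26 mm pad of the spring catch, which gives way from about 3 N on (5 N at 10 mm), frees the drawer when pushed down 7 to 10 mm and ends at 14 mm, or a rigid post that does not give; they look the same
- hole2 (a point): the middle hole, at x 71, y 0 mm in the box's frame; else as hole1
- hole3 (a point): the third hole, at x 71, y +55 mm in the box's frame; else as hole1
- drawer (a joint): how far the drawer is out, m: 0 to 0.002 shut and held, 0.115 fully open. Once the catch is released a spring drives it out (6 N when shut, 2.5 N when open) and keeps it open. To shut it, the front is pushed in to 0 against this spring; over the last 25 mm the catch adds up to 6 N, then it snaps up by itself and holds
- drawer_front (a point): centre of the outer face of the drawer's plain white front, which is 200 mm wide, 89 mm high (5 to 94 mm above the worktop), 12 mm thick and has no handle; its x axis points into the box, as the box's does
- drawer_in (a point): centre of the drawer's inner floor, 14 mm above the worktop, axes as the box's. The inside is 122 mm long (x), 168 mm wide (y), its sides reach 60 mm above the worktop. When fully open, the inside of the front is at x -61 mm of this point and the front edge of the box's top at x +54 mm, all between lies open
- stick_handle (a point): middle of the handle of a turned beech stick, the point to grasp; z up along the stick. Handle 18 mm thick, 59 mm long; below it a collar 24 mm across, 6 mm high, then a shaft 10 mm thick, 60 mm long. 60 g. It starts upright in its stand, its collar resting on the stand's top, this point then 36 mm above that top
- stick_tip (a point): lower end of the stick's shaft, 96 mm below stick_handle
- stand_hole0 (a point): centre of the mouth of the hole in the stand's top, 70 mm above the worktop; the stand is a fixed 64 x 64 mm wooden block, its hole 13 mm wide with a chamfer, 64 mm deep
- jar_center (a point): centre of a closed brown pill jar with a white cap, 42 mm across, 55 mm high, about 90 g, standing upright; z along its axis
- mug: white mug, bystander, 80 mm across, 90 mm high; origin under its centre
- bottle: green bottle, bystander, 72 mm across, 270 mm high; origin under its centre
- fruit: dark bowl of fruit, bystander, 170 mm across, about 105 mm high; origin under its centre
Things that resemble listed ones, but are neither listed nor needed, are in the scene too. Of the things that look like the part that bears stick_handle, the larger one is meant. Leave any yellow look-alike of the part that bears stand_hole0 alone.

How it is judged:
By the outcome, as a careful person would: the job done as asked, in the order asked, and still so for the second after the job is handed in, with the robot touching nothing.
It also fails if it takes over 72 s, if anything falls off the work surface, if the arm or the gripper's body presses on something with over 40 N, if the wrist force passes 120 N, or if a joint passes its speed limit or range.

## Working session

There is one attempt and no reset: what is moved stays moved. The work goes in short steps, Python scripts to look and compute and a tool call to move; the robot and the scene stay as the last step left them, time stands still between calls to the robot, and variables do not carry over. Pictures are saved under pics/ and viewed, at most 13 in all, crops included, and the job is handed in when it is done.

Besides the shell and the picture viewer there is one more tool, called after "Call:" by a JSON object that holds its "op" and its "data". jog_arm: Moves the arm, as the interface text tells. Its arguments: {"type":"object","properties":{"deltas":{"type":"array"},"newtons":{"type":"number"}},"required":["deltas"]}

```bash
mkdir -p pics; cat > h.py <<'E'
from station import bot
import numpy as np, cv2
from scipy.spatial.transform import Rotation as R
def cam(n,save=None):
    c=bot.read_camera(n)
    if save: cv2.imwrite('pics/'+save,cv2.cvtColor(c['img'],cv2.COLOR_RGB2BGR))
    return c
def rot(c):
    a=np.array(c['attitude'],float)
    return a if a.shape==(3,3) else R.from_quat(a[[1,2,3,0]]).as_matrix()
def at_z(c,uv,z):
    d=rot(c)@np.linalg.inv(c['K'])@np.array([uv[0],uv[1],1.]); e=np.array(c['eye'])
    return e+d*(z-e[2])/d[2]
def proj(c,p):
    q=(rot(c).T@(np.atleast_2d(p)-np.array(c['eye'])).T); q=np.array(c['K'])@q
    return (q[:2]/q[2]).T
E
python3 - <<'E'
from h import *
for n in ['side','top']:
    c=cam(n,n+'0.png'); print(n,c['K'],c['eye'],c['attitude'])
print(bot.get_obs(),bot.tip_reach)
E
```

```text
side [[393.3178149    0.         278.95921638]
 [  0.         393.3178149  206.8329873 ]
 [  0.           0.           1.        ]] [ 0.37955098 -0.58289472  0.77975152] [-0.3674031   0.92640037 -0.07553325  0.03304618]
top [[536.71284412   0.         280.39272932]
 [  0.         536.71284412 207.70396289]
 [  0.           0.           1.        ]] [0.22157144 0.04179311 1.48955173] [ 0.06551661 -0.69950727  0.70896463 -0.06137024]
{'t': 0.1, 'q': array([ 1.08586239,  0.47772388,  0.02236747,  1.55633328, -0.01150827,
        1.10929152, -0.083089  ]), 'joint_vel': array([-0.00115796, -0.00012158,  0.00047722, -0.00106025,  0.00023675,
       -0.00094696, -0.00045976]), 'joint_torque': array([ 4.39952171e-03, -5.97762179e+01,  1.61375228e+00, -2.81953168e+01,
        1.28240604e-02,  5.06943179e-03, -3.52064212e-06]), 'eef_pos': array([ 0.24818757, -0.62719353,  0.25242721]), 'tool_rot': array([-7.85673869e-04,  9.82301135e-01,  1.87306750e-01, -2.11997757e-04]), 'contact_force': array([-0.40534936, -0.60133982, -0.56825079]), 'torque': array([ 0.04156139,  0.01956646, -0.00175805]), 'grasp_force': 0.0, 'gripper_width': 0.9992729263920016} 0.022
```

View pics/top0.png

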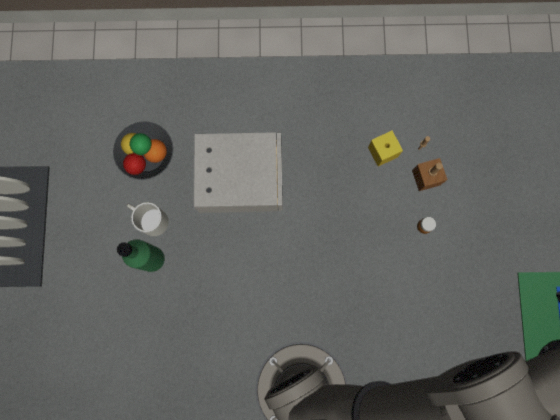

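View pics/side0.png

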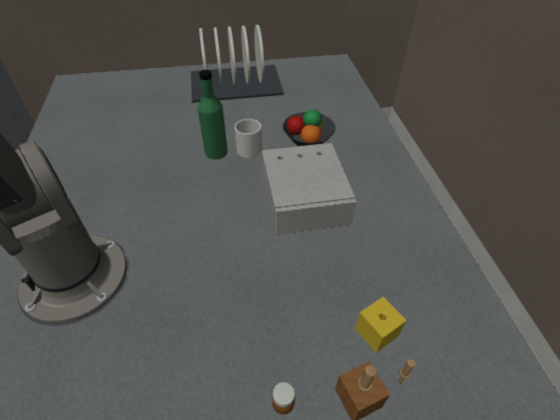

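```bash
python3 - <<'E'
from h import *
a=cv2.imread('pics/top0.png'); b=cv2.imread('pics/side0.png')
f=lambda im,x,y,w,h,s:cv2.resize(im[y:y+h,x:x+w],None,fx=s,fy=s,interpolation=cv2.INTER_CUBIC)
A=f(a,185,125,100,90,4); B=f(a,360,120,100,120,3); C=f(b,260,290,160,130,2.5); D=f(b,255,140,100,95,3)
o=np.zeros((600,800,3),np.uint8)
for im,x,y in[(A,0,0),(D,410,0),(B[:240],0,360),(C[:,:],400,290)]:
    h=min(im.shape[0],600-y);w=min(im.shape[1],800-x);o[y:y+h,x:x+w]=im[:h,:w]
cv2.imwrite('pics/crop.png',o)
c=bot.read_camera('top')
for n,uv,z in [('h1',(209,150),.095),('h2',(209,170),.095),('h3',(209,189.5),.095),('bl',(194,134),.095),('fl',(281,133),.095),('fr',(282,206),.095),('br',(195,207),.095),('jar',(428,223.5),.055),('stand',(430,169),.07),('stick',(438.5,167),.135),('yel',(387,146),.07),('mug',(150,218),.09),('bowl',(143,151),.08)]:
    print(n,at_z(c,uv,z).round(4))
E
```

```text
h1 [0.6358 0.2388 0.095 ]
h2 [0.5802 0.2382 0.095 ]
h3 [0.5268 0.2376 0.095 ]
bl [0.6813 0.28   0.095 ]
fl [0.6806 0.0441 0.095 ]
fr [0.4795 0.0441 0.095 ]
br [0.48   0.2742 0.095 ]
jar [ 0.4333 -0.3489  0.055 ]
stand [ 0.5807 -0.3595  0.07  ]
stick [ 0.5693 -0.3635  0.135 ]
yel [ 0.6473 -0.246   0.07  ]
mug [0.453  0.3937 0.09  ]
bowl [0.6401 0.421  0.08  ]
```

View pics/crop.png

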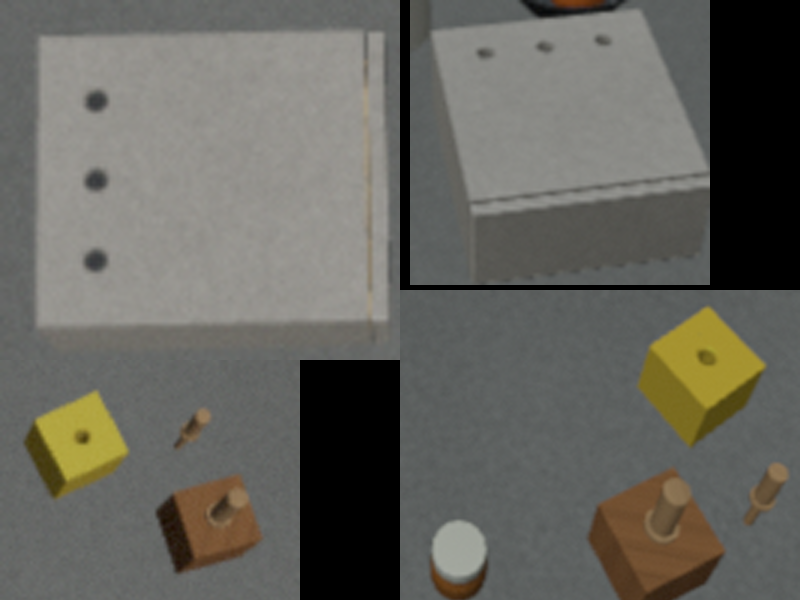

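The top view shows the box with its back to the left (+y world), holes at (209,150), (209,170) and (209,189), and its front at column 282. The stand with the stick is near (432,172), the jar cap at (428,224) and the yellow decoy at (387,146). The heights and sizes agree with the numbers given. I'll hover over the stick and refine with the wrist camera.

Call:
{"op": "jog_arm", "data": {"deltas": [[0.033,0.0265,0,0,0,0.1196,1],[0.033,0.0265,0,0,0,0.1196,1],[0.033,0.0265,0,0,0,0.1196,1],[0.033,0.0265,0,0,0,0.1196,1],[0.033,0.0265,0,0,0,0.1196,1],[0.033,0.0265,0,0,0,0.1196,1],[0.033,0.0265,0,0,0,0.1196,1],[0.033,0.0265,0,0,0,0.1196,1],[0.033,0.0265,0,0,0,0.1196,1],[0.033,0.0265,0,0,0,0.1196,1]]}}

```text
t: 1.15
eef_pos: [0.5793, -0.3615, 0.253]
tool_rot: [-0.0, 0.705, 0.709, -0.0]
contact_force: [-0.4, 0.7, 0.1]
gripper_width: 0.998
grasp_force: 0.0
```

Call:
{"op": "jog_arm", "data": {"deltas": [[0,0,0,0,0,0,1],[0,0,0,0,0,0,1]]}}

```text
t: 1.35
eef_pos: [0.579, -0.3614, 0.2527]
tool_rot: [-0.0, 0.706, 0.708, 0.0]
contact_force: [-0.1, -0.9, 0.1]
gripper_width: 1.001
grasp_force: 0.0
```

```bash
python3 - <<'E'
from h import *
c=cam('wrist','w1.png'); print(c['eye'],c['attitude'],c['K'][0]); o=bot.get_obs(); print(o['eef_pos'],o['tool_rot'],o['q'],o['t'])
t=cam('top')
g=cv2.cvtColor(t['img'],cv2.COLOR_RGB2GRAY).astype(float)
for (u,v) in [(209,150),(209,170),(209,189)]:
    p=g[v-7:v+8,u-7:u+8]; w=np.clip(130-p,0,None); w[w<25]=0; yy,xx=np.mgrid[v-7:v+8,u-7:u+8]
    uv=(w*xx).sum()/w.sum(),(w*yy).sum()/w.sum(); print(np.round(uv,2),at_z(t,uv,.093).round(4),p.max(),p.min())
for n,uv,z in [('coll',(433,172.3),.076),('top',(438.7,165.3),.1355),('jar',(428,223.5),.055)]: print(n,at_z(t,uv,z))
s=cam('side')
for n,uv,z in [('coll',(365.6,384),.076),('top',(370.8,370),.1355),('jar',(283.5,389.5),.055),('h1',(320,153),.095),('h2',(300,155.5),.095),('h3',(280,157.5),.095)]: print('side',n,at_z(s,uv,z))
E
```

```text
[ 0.57834033 -0.29378915  0.37356553] [1.33781772e-01 9.91007978e-01 2.25839292e-03 7.23837697e-04] [297.65628998   0.         279.96392408]
[ 0.57777199 -0.36314806  0.25274766] [-3.82002696e-04  7.06769974e-01  7.07443144e-01 -5.05385175e-04] [ 0.69218311  0.5120245  -0.32364909  1.51633308  0.17286296  1.14248341
  0.33607781] 1.4
[208.75 149.86] [0.6367 0.2398 0.093 ] 158.0 64.0
[208.63 169.72] [0.5815 0.2395 0.093 ] 158.0 62.0
[208.42 189.76] [0.5266 0.2394 0.093 ] 157.0 63.0
coll [ 0.56986572 -0.36536745  0.076     ]
top [ 0.57366766 -0.36418124  0.1355    ]
jar [ 0.43331049 -0.348942    0.055     ]
side coll [ 0.57115598 -0.36822097  0.076     ]
side top [ 0.57013846 -0.3666949   0.1355    ]
side jar [ 0.4310892  -0.34730782  0.055     ]
side h1 [0.6341325  0.23543253 0.095     ]
side h2 [0.57765834 0.23352936 0.095     ]
side h3 [0.52235167 0.23373467 0.095     ]
```

View pics/w1.png

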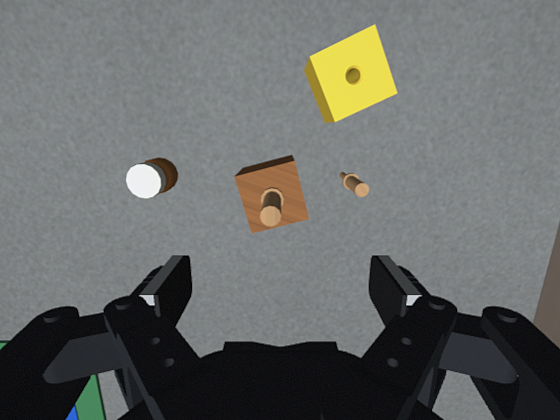

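The wrist view shows the stick top at (271,214), its collar at about (272,196), the jar cap at (145,181), and the small stick decoy at (355,185).

```bash
python3 - <<'E'
from h import *
c=cam('wrist')
im=c['img'].astype(int)
m=((im.min(2)>190)).astype(np.uint8); m[:, 220:]=0; m[:150]=0;m[215:]=0
u=np.argwhere(m); print(u.min(0),u.max(0),u.mean(0))
for n,uv,z in [('coll',(272,196),.076),('top',(271,214.5),.1355),('jar',(u.mean(0)[1],u.mean(0)[0]),.055)]: print(n,at_z(c,uv,z).round(4))
print(proj(c,[[.571,-.364,.076],[.571,-.364,.1355]]))
E
```

```text
[162 128] [195 162] [178.08306011 145.04699454]
coll [ 0.5686 -0.3654  0.076 ]
top [ 0.5692 -0.3675  0.1355]
jar [ 0.431  -0.3504  0.055 ]
[[274.38065232 194.63422208]
 [273.10514522 210.43482074]]
```

Call:
{"op": "jog_arm", "data": {"deltas": [[-0.008,-0.003,-0.023,0,0,0,1],[0,0,-0.03,0,0,0,0.7],[0,0,-0.03,0,0,0,0.6],[0,0,-0.03,0,0,0,0.6],[0,0,-0.02,0,0,0,0.6],[0,0,-0.01,0,0,0,0.6],[0,0,0,0,0,0,0.6]], "newtons": 60}}

```text
t: 2.25
eef_pos: [0.569, -0.3662, 0.109]
tool_rot: [-0.001, 0.707, 0.707, -0.001]
contact_force: [-0.2, -0.8, 0.2]
gripper_width: 0.597
grasp_force: 0.0
```

```bash
python3 - <<'E'
from h import *
c=cam('wrist','w2.png'); s=cam('side'); im=cv2.cvtColor(s['img'],cv2.COLOR_RGB2BGR)
w=cv2.imread('pics/w2.png')[120:420]
o=np.hstack([cv2.resize(w,(560,300)),cv2.resize(im[320:420,320:400],(240,300))]); cv2.imwrite('pics/c2.png',o)
o=bot.get_obs(); print(o['eef_pos'],o['contact_force'],o['gripper_width'])
E
```

```text
[ 0.57065544 -0.36646361  0.11139059] [ 0.92233295 -0.22347302 -0.18337976] 0.602754346434186
```

View pics/c2.png

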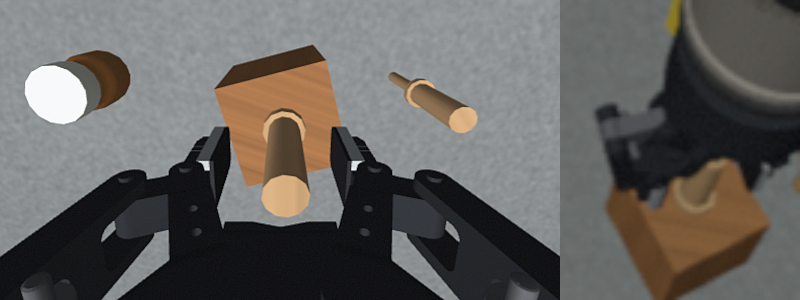

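The fingers straddle the handle, collar at (284,245) and top at (286,315) in the full wrist frame.

```bash
python3 - <<'E'
from h import *
c=cam('wrist'); print(bot.get_obs()['eef_pos'],at_z(c,(284,245),.076),at_z(c,(286,315),.1355), at_z(c,(62,213),.055))
E
```

```text
[ 0.57103254 -0.36642571  0.1118151 ] [ 0.57278437 -0.36300082  0.076     ] [ 0.57261508 -0.3665545   0.1355    ] [ 0.43572204 -0.35051091  0.055     ]
```

Call:
{"op": "jog_arm", "data": {"deltas": [[0.001,0,0,0,0,0,0.3],[0,0,0,0,0,0,0],[0,0,0,0,0,0,0],[0,0,0,0,0,0,0],[0,0,0,0,0,0,0],[0,0,0,0,0,0,0]], "newtons": 60}}

```text
t: 3.0
eef_pos: [0.572, -0.3659, 0.1113]
tool_rot: [0.001, 0.706, 0.708, 0.0]
contact_force: [-1.2, 1.4, 5.7]
gripper_width: 0.194
grasp_force: 58.4
```

Call:
{"op": "jog_arm", "data": {"deltas": [[0,0,0.03,0,0,0,0],[0,0,0.04,0,0,0,0],[0,0,0.04,0,0,0,0],[0,0.03,0.02,0,0,0,0],[0.001,0.04,0,0,0,0,0],[0.001,0.045,0,0,0,0,0],[0.001,0.045,0,0,0,0,0],[0.001,0.045,0,0,0,0,0],[0.001,0.045,0,0,0,0,0],[0.001,0.045,0,0,0,0,0]]}}

```text
t: 4.0
eef_pos: [0.5769, -0.069, 0.2402]
tool_rot: [-0.0, 0.706, 0.708, -0.0]
contact_force: [1.4, 0.2, -0.6]
gripper_width: 0.191
grasp_force: 59.3
```

Call:
{"op": "jog_arm", "data": {"deltas": [[0.001,0.045,0,0,0,0,0],[0.001,0.045,0,0,0,0,0],[0.001,0.045,0,0,0,0,0],[0,0.045,0,0,0,0,0],[0,0.045,0,0,0,0,0],[0,0.04,0,0,0,0,0],[0,0.03,0,0,0,0,0],[0,0.013,0,0,0,0,0],[0,0,0,0,0,0,0],[0,0,0,0,0,0,0]]}}

```text
t: 5.0
eef_pos: [0.5807, 0.2353, 0.2399]
tool_rot: [0.0, 0.707, 0.707, -0.001]
contact_force: [-0.7, 0.1, -0.2]
gripper_width: 0.195
grasp_force: 59.3
```

```bash
python3 - <<'E'
from h import *
c=cam('wrist','w3.png'); s=cam('side'); im=cv2.cvtColor(s['img'],cv2.COLOR_RGB2BGR)
w=cv2.imread('pics/w3.png')
np.save('w3.npy',dict(c),allow_pickle=True); np.save('s3.npy',dict(s),allow_pickle=True)
o=np.hstack([w[:400,:],cv2.resize(im[60:185,250:325],(240,400),interpolation=cv2.INTER_CUBIC)]); cv2.imwrite('pics/c3.png',o)
o=bot.get_obs(); print(o['eef_pos'],o['tool_rot'],o['contact_force'],o['gripper_width'])
E
```

```text
[0.58103103 0.23457698 0.24006807] [ 5.62773169e-04  7.07570109e-01  7.06642677e-01 -5.92769938e-04] [ 0.09962439 -0.27158563 -0.5265823 ] 0.19398540862228691
```

View pics/c3.png

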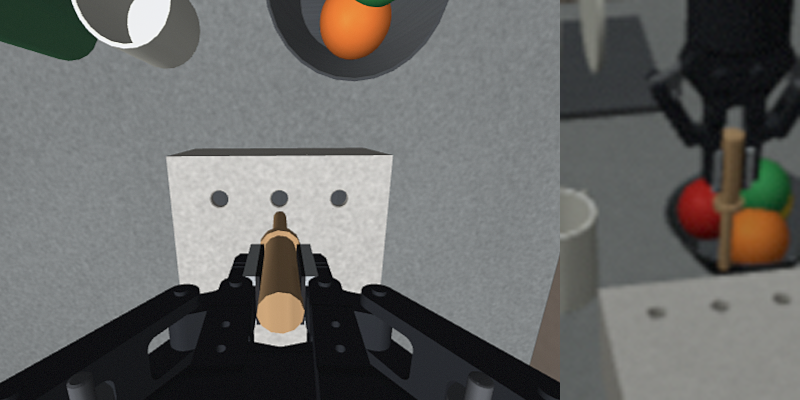

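```bash
python3 - <<'E'
from h import *
c=np.load('w3.npy',allow_pickle=True).item(); s=np.load('s3.npy',allow_pickle=True).item()
for uv,z in [((219.5,198.5),.094),((279.5,198.5),.094),((339,198),.094),((280,213.5),.14),((281,312),.2655)]: print('w',uv,at_z(c,uv,z).round(4))
print('side tip',at_z(s,(301.25,143.75),.14).round(4))
k=lambda x,y:(250+(x-560)/3.2,60+y/3.2)
for p in [(657,313),(720,306),(782,299)]: print('side hole',at_z(s,k(*p),.095).round(4))
print('pred tip px', proj(c,[[.5805,.2355,.14]]))
E
```

```text
w (219.5, 198.5) [0.5249 0.239  0.094 ]
w (279.5, 198.5) [0.5802 0.239  0.094 ]
w (339, 198) [0.6349 0.2396 0.094 ]
w (280, 213.5) [0.5806 0.2382 0.14  ]
w (281, 312) [0.5808 0.2375 0.2655]
side tip [0.5776 0.2269 0.14  ]
side hole [0.523  0.2323 0.095 ]
side hole [0.5776 0.233  0.095 ]
side hole [0.632  0.2339 0.095 ]
pred tip px [[279.89068245 216.84811329]]
```

Call:
{"op": "jog_arm", "data": {"deltas": [[0,0.001,-0.03,0,0,0,0],[0,0,-0.015,0,0,0,0],[0,0,-0.005,0,0,0,0],[0,0,-0.004,0,0,0,0],[0,0,0,0,0,0,0]]}}

```text
t: 5.6
eef_pos: [0.5805, 0.238, 0.1864]
tool_rot: [-0.0, 0.707, 0.708, -0.0]
contact_force: [-0.8, -0.4, -1.1]
gripper_width: 0.191
grasp_force: 59.3
```

Call:
{"op": "jog_arm", "data": {"deltas": [[0,0,-0.002,0,0,0,0],[0,0,-0.002,0,0,0,0],[0,0,-0.002,0,0,0,0],[0,0,-0.002,0,0,0,0],[0,0,-0.001,0,0,0,0],[0,0,0,0,0,0,0]]}}

```text
t: 6.2
eef_pos: [0.5808, 0.2389, 0.1792]
tool_rot: [0.0, 0.706, 0.708, 0.001]
contact_force: [-3.1, -1.7, 10.3]
gripper_width: 0.197
grasp_force: 61.0
```

Hole 2 gives 10 N with no travel right at pad depth, so that one is a rigid post. Next is hole 1.

Call:
{"op": "jog_arm", "data": {"deltas": [[0,0,0.015,0,0,0,0],[0,0,0.022,0,0,0,0],[0.015,0,0,0,0,0,0],[0.025,0,0,0,0,0,0],[0.015,0,0,0,0,0,0],[0,0,0,0,0,0,0],[0,0,-0.015,0,0,0,0],[0,0,-0.008,0,0,0,0],[0,0,-0.005,0,0,0,0],[0,0,0,0,0,0,0]]}}

```text
t: 7.2
eef_pos: [0.6342, 0.2381, 0.1849]
tool_rot: [-0.0, 0.706, 0.708, -0.001]
contact_force: [0.1, 0.1, -0.9]
gripper_width: 0.193
grasp_force: 59.4
```

Call:
{"op": "jog_arm", "data": {"deltas": [[0,0,-0.002,0,0,0,0],[0,0,-0.002,0,0,0,0],[0,0,-0.002,0,0,0,0],[0,0,-0.002,0,0,0,0],[0,0,-0.001,0,0,0,0],[0,0,0,0,0,0,0]]}}

```text
t: 7.8
eef_pos: [0.6355, 0.2385, 0.1776]
tool_rot: [0.0, 0.706, 0.708, 0.0]
contact_force: [-0.5, 0.6, 0.9]
gripper_width: 0.193
grasp_force: 59.6
```

Call:
{"op": "jog_arm", "data": {"deltas": [[0,0,-0.002,0,0,0,0],[0,0,-0.002,0,0,0,0],[0,0,0,0,0,0,0]]}}

```text
t: 8.1
eef_pos: [0.6355, 0.2383, 0.1731]
tool_rot: [0.0, 0.706, 0.708, 0.0]
contact_force: [0.7, 0.5, 0.9]
gripper_width: 0.195
grasp_force: 59.6
```

Call:
{"op": "jog_arm", "data": {"deltas": [[0,0,-0.002,0,0,0,0],[0,0,-0.002,0,0,0,0],[0,0,0,0,0,0,0]]}}

```text
t: 8.4
eef_pos: [0.6352, 0.2382, 0.1688]
tool_rot: [-0.0, 0.706, 0.708, -0.0]
contact_force: [-0.5, -0.0, 4.4]
gripper_width: 0.197
grasp_force: 59.8
```

Call:
{"op": "jog_arm", "data": {"deltas": [[0,0,-0.002,0,0,0,0],[0,0,0,0,0,0,0]]}}

```text
t: 8.6
eef_pos: [0.6353, 0.2383, 0.1673]
tool_rot: [-0.0, 0.706, 0.708, -0.0]
contact_force: [-2.1, -1.1, 4.5]
gripper_width: 0.192
grasp_force: 59.8
```

Call:
{"op": "jog_arm", "data": {"deltas": [[0,0,-0.002,0,0,0,0],[0,0,0,0,0,0,0]]}}

```text
t: 8.8
eef_pos: [0.6353, 0.2384, 0.1654]
tool_rot: [-0.0, 0.706, 0.708, -0.0]
contact_force: [-1.9, 0.3, 3.9]
gripper_width: 0.194
grasp_force: 59.9
```

```bash
python3 - <<'E'
from h import *
for i in range(3):
    o=bot.get_obs(); print(o['eef_pos'],o['contact_force']); t=cam('top',f't4.png')
g=cv2.cvtColor(t['img'],cv2.COLOR_RGB2GRAY).astype(float); print(g[175,260:340:3])
E
```

```text
[0.63529098 0.23835672 0.16535498] [-1.85883197  0.25672877  3.88637757]
[0.63528246 0.23834556 0.16540132] [-1.08475428 -0.85072829  4.55235032]
[0.63529438 0.23832619 0.16541158] [-1.71371856 -0.9495604   5.11204184]
[ 73.  79.  75.  83.  81.  78.  83.  84.  81.  79.  79.  78.  67.  81.
 154. 162. 148. 146. 158. 132. 153. 147. 108. 103. 103. 104. 104.]
```

The drawer has sprung open: its front edge moved from column 282 to about 324. I'll take the stick back to its stand.

Call:
{"op": "jog_arm", "data": {"deltas": [[0,0,0.02,0,0,0,0],[0,0,0.03,0,0,0,0],[0,0,0.03,0,0,0,0],[-0.005,-0.03,0,0,0,0,0],[-0.005,-0.042,0,0,0,0,0],[-0.005,-0.042,0,0,0,0,0],[-0.005,-0.042,0,0,0,0,0],[-0.005,-0.042,0,0,0,0,0],[-0.005,-0.042,0,0,0,0,0],[-0.005,-0.042,0,0,0,0,0]]}}

```text
t: 9.95
eef_pos: [0.5999, -0.0456, 0.2447]
tool_rot: [-0.0, 0.706, 0.708, -0.0]
contact_force: [0.5, -0.5, -0.3]
gripper_width: 0.196
grasp_force: 59.3
```

Call:
{"op": "jog_arm", "data": {"deltas": [[-0.005,-0.042,0,0,0,0,0],[-0.005,-0.042,0,0,0,0,0],[-0.005,-0.042,0,0,0,0,0],[-0.005,-0.042,0,0,0,0,0],[-0.005,-0.042,0,0,0,0,0],[-0.003,-0.042,0,0,0,0,0],[0,-0.03,0,0,0,0,0],[0,0,0,0,0,0,0],[0,0,0,0,0,0,0]]}}

```text
t: 10.85
eef_pos: [0.5719, -0.3262, 0.2443]
tool_rot: [-0.001, 0.707, 0.707, 0.0]
contact_force: [-0.6, 1.1, -1.0]
gripper_width: 0.198
grasp_force: 59.3
```

Call:
{"op": "jog_arm", "data": {"deltas": [[0,-0.025,0,0,0,0,0],[0,-0.0145,0,0,0,0,0],[0,0,0,0,0,0,0],[0,0,0,0,0,0,0]]}}

```text
t: 11.25
eef_pos: [0.5725, -0.364, 0.245]
tool_rot: [-0.0, 0.706, 0.708, 0.0]
contact_force: [-0.6, 0.3, -0.3]
gripper_width: 0.192
grasp_force: 59.3
```

```bash
python3 - <<'E'
from h import *
e=[]
for i in range(4):
    o=bot.get_obs(); e.append(o['eef_pos']); c=cam('wrist','w5.png')
print(np.mean(e,0),np.std(e,0),o['tool_rot'])
s=cam('side'); im=cv2.cvtColor(s['img'],cv2.COLOR_RGB2BGR)
w=cv2.imread('pics/w5.png'); t=cv2.imread('pics/t4.png')
o=np.zeros((600,800,3),np.uint8); o[:400,:560]=w[:400]
o[:400,560:]=cv2.resize(im[300:400,320:380],(240,400)); o[400:,:400]=cv2.resize(t[110:210,180:380],(400,200)); cv2.imwrite('pics/c5.png',o)
np.save('w5.npy',dict(c),allow_pickle=True)
E
```

```text
[ 0.57274066 -0.36362104  0.24520944] [0.00012476 0.00024241 0.00014871] [-1.88455824e-04  7.05766266e-01  7.08444660e-01  3.26524458e-04]
```

View pics/c5.png

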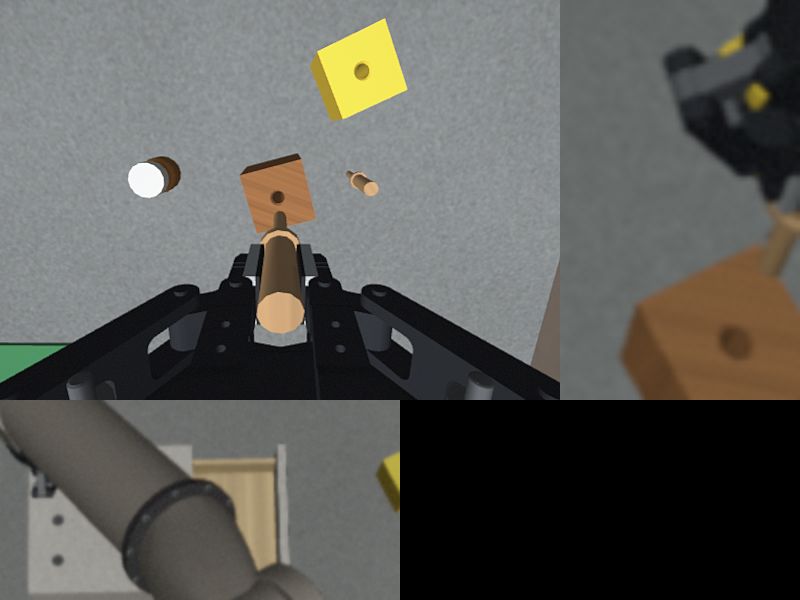

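The drawer is open. The wrist view shows the stand hole at (277.5,198), the stick tip at (280,213) and the stick top at (281,312).

```bash
python3 - <<'E'
from h import *
c=np.load('w5.npy',allow_pickle=True).item(); g=cv2.cvtColor(c['img'],cv2.COLOR_RGB2GRAY).astype(float)
p=g[190:207,269:287]; w=np.clip(85-p,0,None); yy,xx=np.mgrid[190:207,269:287]; uv=(w*xx).sum()/w.sum(),(w*yy).sum()/w.sum()
print(uv,(p<85).sum(),p.min(),p.max()); print('hole',at_z(c,uv,.069), at_z(c,(277.5,198),.07))
print('stick',at_z(c,(281,312),.2705),at_z(c,(280,213.5),.145)); print(bot.get_obs()['eef_pos'])
E
```

```text
(np.float64(277.14437808361464), np.float64(196.8153726304856)) 126 38.0 140.0
hole [ 0.56999891 -0.36497832  0.069     ] [ 0.57037189 -0.36598629  0.07      ]
stick [ 0.57291643 -0.36172012  0.2705    ] [ 0.57276721 -0.36056272  0.145     ]
[ 0.57270386 -0.36406528  0.24544175]
```

Call:
{"op": "jog_arm", "data": {"deltas": [[-0.001,-0.003,-0.03,0,0,0,0],[0,0,-0.03,0,0,0,0],[0,0,-0.009,0,0,0,0],[0,0,0,0,0,0,0]]}}

```text
t: 11.9
eef_pos: [0.5707, -0.3673, 0.1749]
tool_rot: [-0.002, 0.706, 0.708, -0.0]
contact_force: [0.6, -0.0, -0.1]
gripper_width: 0.196
grasp_force: 59.3
```

Call:
{"op": "jog_arm", "data": {"deltas": [[0,0,-0.003,0,0,0,0],[0,0,-0.003,0,0,0,0],[0,0,-0.003,0,0,0,0],[0,0,0,0,0,0,0]]}}

```text
t: 12.3
eef_pos: [0.5729, -0.3686, 0.1703]
tool_rot: [0.002, 0.706, 0.708, 0.001]
contact_force: [-2.0, 1.1, 8.8]
gripper_width: 0.193
grasp_force: 60.6
```

Call:
{"op": "jog_arm", "data": {"deltas": [[0,0,0.004,0,0,0,0],[-0.001,0.001,0,0,0,0,0],[0,0,-0.002,0,0,0,0],[0,0,-0.002,0,0,0,0],[0,0,-0.001,0,0,0,0],[0,0,0,0,0,0,0]]}}

```text
t: 12.9
eef_pos: [0.5701, -0.3671, 0.1657]
tool_rot: [-0.0, 0.706, 0.708, -0.0]
contact_force: [0.1, 0.3, -0.2]
gripper_width: 0.194
grasp_force: 59.3
```

```bash
python3 - <<'E'
from h import *
for i in range(3):
    o=bot.get_obs(); print(o['eef_pos'],o['contact_force'],o['torque']); cam('wrist')
E
```

```text
[ 0.5701123  -0.36709796  0.1657101 ] [ 0.06364236  0.31464628 -0.23211813] [ 0.00296788 -0.00666472 -0.00385878]
[ 0.57023353 -0.36710962  0.16594697] [-1.02219211  0.18938442 -0.42011822] [-0.00790941 -0.01234399  0.02839959]
[ 0.57033699 -0.36713191  0.16610857] [ 0.14455996 -0.05832783 -0.806898  ] [-0.00414195 -0.03009568  0.00930263]
```

It is in now: lower than before with no force. I'll go on down.

Call:
{"op": "jog_arm", "data": {"deltas": [[0,0,-0.004,0,0,0,0],[0,0,-0.006,0,0,0,0],[0,0,-0.008,0,0,0,0],[0,0,-0.008,0,0,0,0],[0,0,0,0,0,0,0]]}}

```text
t: 13.55
eef_pos: [0.5698, -0.3666, 0.1385]
tool_rot: [-0.001, 0.706, 0.708, -0.0]
contact_force: [-1.1, 0.3, -0.2]
gripper_width: 0.192
grasp_force: 59.2
```

Call:
{"op": "jog_arm", "data": {"deltas": [[0,0,-0.008,0,0,0,0],[0,0,-0.008,0,0,0,0],[0,0,-0.006,0,0,0,0],[0,0,-0.003,0,0,0,0],[0,0,0,0,0,0,0]]}}

```text
t: 14.05
eef_pos: [0.57, -0.367, 0.1146]
tool_rot: [-0.001, 0.706, 0.708, -0.0]
contact_force: [0.7, -0.3, -0.2]
gripper_width: 0.191
grasp_force: 59.2
```

Call:
{"op": "jog_arm", "data": {"deltas": [[0,0,-0.002,0,0,0,0],[0,0,-0.002,0,0,0,0],[0,0,-0.001,0,0,0,0],[0,0,0,0,0,0,0]]}}

```text
t: 14.45
eef_pos: [0.5707, -0.3673, 0.1113]
tool_rot: [0.0, 0.706, 0.708, 0.0]
contact_force: [-1.9, 0.1, 4.5]
gripper_width: 0.194
grasp_force: 59.9
```

Call:
{"op": "jog_arm", "data": {"deltas": [[0,0,0,0,0,0,0.6],[0,0,0,0,0,0,0.6],[0,0,0,0,0,0,0.6],[0,0,0,0,0,0,0.6],[0,0,0.02,0,0,0,0.6],[0,0,0.04,0,0,0,0.6],[0,0,0.04,0,0,0,0.6],[0,0,0.04,0,0,0,1],[0,0,0,0,0,0,1],[0,0,0,0,0,0,1]]}}

```text
t: 15.45
eef_pos: [0.5708, -0.3674, 0.2515]
tool_rot: [0.001, 0.706, 0.708, 0.0]
contact_force: [0.9, -0.7, -1.0]
gripper_width: 1.001
grasp_force: 0.0
```

```bash
python3 - <<'E'
from h import *
c=cam('wrist','w6.png'); o=bot.get_obs(); print(o['eef_pos'],o['gripper_width'])
im=c['img'].astype(int); m=(im.min(2)>190).astype(np.uint8); m[:,220:]=0; m[:120]=0; m[230:]=0
u=np.argwhere(m); print(u.min(0),u.max(0),at_z(c,u.mean(0)[::-1],.055))
E
```

```text
[ 0.57005956 -0.36703707  0.24990988] 0.9991810047484595
[158 132] [192 166] [ 0.43080501 -0.35021707  0.055     ]
```

View pics/w6.png

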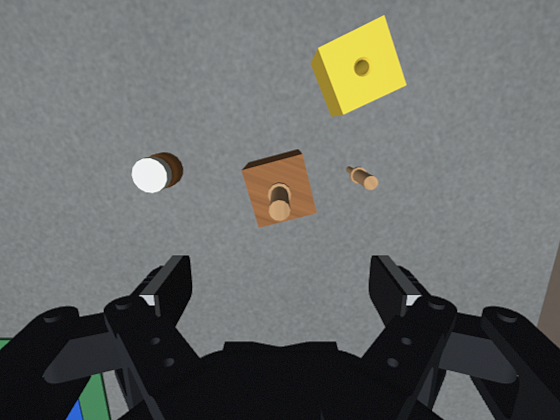

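The stick stands home, with its collar at (280,193) on the stand's top. The jar cap is at (150,175). Next I go for the jar.

Call:
{"op": "jog_arm", "data": {"deltas": [[-0.035,0.004,0,0,0,0,1],[-0.035,0.005,0,0,0,0,1],[-0.035,0.005,0,0,0,0,1],[-0.034,0.004,-0.03,0,0,0,1],[0,0,-0.04,0,0,0,1],[0,0,-0.04,0,0,0,1],[0,0,-0.04,0,0,0,1],[0,0,-0.03,0,0,0,1],[0,0,-0.02,0,0,0,1],[0,0,0,0,0,0,1]]}}

```text
t: 16.5
eef_pos: [0.4284, -0.347, 0.0462]
tool_rot: [-0.004, 0.706, 0.708, -0.001]
contact_force: [-0.9, -0.1, -0.4]
gripper_width: 1.0
grasp_force: 0.0
```

Call:
{"op": "jog_arm", "data": {"deltas": [[0,0,-0.008,0,0,0,0.6],[0,0,0,0,0,0,0.4],[0,0,0,0,0,0,0.4],[0,0,0,0,0,0,0.4],[0,0,0,0,0,0,0.4]], "newtons": 25}}

```text
t: 17.0
eef_pos: [0.4317, -0.3495, 0.0434]
tool_rot: [0.001, 0.706, 0.708, -0.0]
contact_force: [-1.9, 0.5, 7.0]
gripper_width: 0.456
grasp_force: 25.3
```

Call:
{"op": "jog_arm", "data": {"deltas": [[0,0,0.02,0,0,0,0.4],[0,0,0.035,0,0,0,0.4],[0,0,0.04,0,0,0,0.4],[0,0,0.035,0,0,0,0.4],[0.012,0.03,0,0,0,0,0.4],[0.017,0.04,0,0,0,0,0.4],[0.017,0.04,0,0,0,0,0.4],[0.017,0.04,0,0,0,0,0.4],[0.017,0.04,0,0,0,0,0.4],[0.017,0.04,0,0,0,0,0.4]]}}

```text
t: 18.0
eef_pos: [0.5288, -0.1177, 0.1726]
tool_rot: [0.0, 0.707, 0.708, 0.0]
contact_force: [1.8, -1.0, -1.0]
gripper_width: 0.455
grasp_force: 25.2
```

Call:
{"op": "jog_arm", "data": {"deltas": [[0.017,0.04,0,0,0,0,0.4],[0.017,0.035,0,0,0,0,0.4],[0.017,0.03,0,0,0,0,0.4],[0,0.01,0,0,0,0,0.4],[0,0,0,0,0,0,0.4],[0,0,0,0,0,0,0.4]]}}

```text
t: 18.6
eef_pos: [0.5787, -0.0057, 0.1721]
tool_rot: [0.0, 0.707, 0.707, -0.001]
contact_force: [-0.4, 0.4, -0.8]
gripper_width: 0.456
grasp_force: 25.2
```

```bash
python3 - <<'E'
from h import *
c=cam('wrist','w7.png'); s=cam('side','s7.png'); o=bot.get_obs(); print(o['eef_pos'],o['gripper_width'])
o=np.hstack([cv2.imread('pics/w7.png')[:400,120:440],cv2.resize(cv2.imread('pics/s7.png')[80:260,230:420],(422,400))]); cv2.imwrite('pics/c7.png',o)
E
```

```text
[ 0.5788049  -0.00647179  0.17215484] 0.4571172918550434
```

View pics/c7.png

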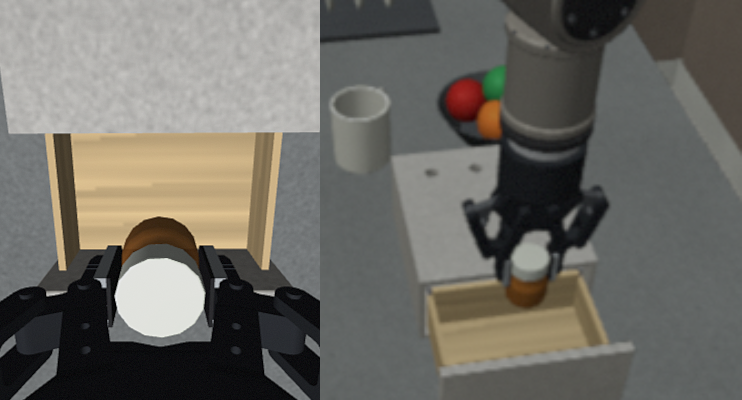

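The jar hangs upright over the open drawer, between the sides. I'll lower it.

Call:
{"op": "jog_arm", "data": {"deltas": [[0,0,-0.03,0,0,0,0.4],[0,0,-0.035,0,0,0,0.4],[0,0,-0.025,0,0,0,0.4],[0,0,-0.015,0,0,0,0.4],[0,0,-0.005,0,0,0,0.4],[0,0,0,0,0,0,0.4]]}}

```text
t: 19.3
eef_pos: [0.5794, -0.0048, 0.0623]
tool_rot: [-0.0, 0.707, 0.707, -0.0]
contact_force: [-0.6, -0.1, -1.2]
gripper_width: 0.456
grasp_force: 25.2
```

Call:
{"op": "jog_arm", "data": {"deltas": [[0,0,-0.002,0,0,0,0.4],[0,0,-0.001,0,0,0,0.4],[0,0,0,0,0,0,0.4]]}}

```text
t: 19.6
eef_pos: [0.5798, -0.0042, 0.06]
tool_rot: [0.0, 0.706, 0.708, 0.0]
contact_force: [0.2, 0.5, -2.0]
gripper_width: 0.457
grasp_force: 25.2
```

Call:
{"op": "jog_arm", "data": {"deltas": [[0,0,-0.001,0,0,0,0.4],[0,0,-0.001,0,0,0,0.4],[0,0,-0.001,0,0,0,0.4],[0,0,0,0,0,0,0.4]]}}

```text
t: 20.0
eef_pos: [0.5796, -0.0041, 0.0573]
tool_rot: [0.0, 0.706, 0.708, -0.0]
contact_force: [-2.4, -0.7, 9.2]
gripper_width: 0.458
grasp_force: 26.9
```

Call:
{"op": "jog_arm", "data": {"deltas": [[0,0,0.001,0,0,0,0.6],[0,0,0,0,0,0,0.8],[0,0,0,0,0,0,0.8],[0,0,0.02,0,0,0,0.8],[0,0,0.04,0,0,0,0.8],[0,0,0.04,0,0,0,0.8],[0,0,0.015,0,0,0,0.5],[0,-0.035,0,0,0,0,0],[0,-0.045,0,0,0,0,0],[0,-0.045,0,0,0,0,0]]}}

```text
t: 21.0
eef_pos: [0.5791, -0.1301, 0.172]
tool_rot: [-0.0, 0.706, 0.708, -0.0]
contact_force: [1.0, -0.5, -0.1]
gripper_width: 0.118
grasp_force: 0.0
```

Call:
{"op": "jog_arm", "data": {"deltas": [[0,0,-0.035,0,0,0,0],[0,0,-0.04,0,0,0,0],[0,0,-0.035,0,0,0,0],[0,0,0,0,0,0,0]]}}

```text
t: 21.4
eef_pos: [0.5752, -0.1288, 0.0573]
tool_rot: [-0.004, 0.706, 0.708, -0.003]
contact_force: [-1.5, 0.1, -0.8]
gripper_width: 0.003
grasp_force: 0.0
```

```bash
python3 - <<'E'
from h import *
c=cam('wrist','w8.png'); s=cam('side','s8.png'); o=bot.get_obs(); print(o['eef_pos'],o['gripper_width'])
o=np.hstack([cv2.imread('pics/w8.png')[:400,120:440],cv2.resize(cv2.imread('pics/s8.png')[100:300,230:420],(422,400))]); cv2.imwrite('pics/c8.png',o)
E
```

```text
[ 0.5790791  -0.12887528  0.06210679] 0.000618749586845607
```

View pics/c8.png

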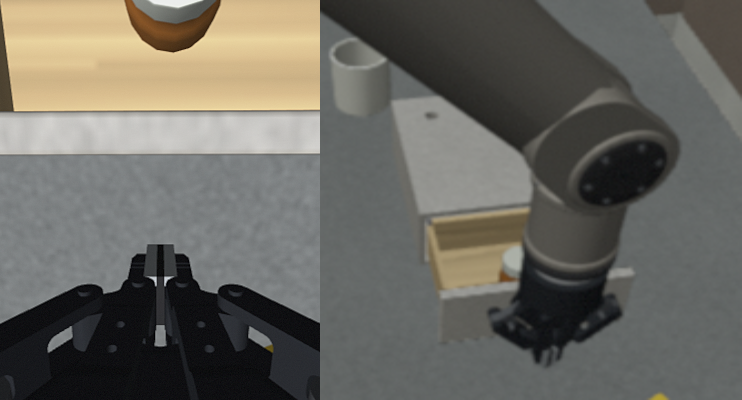

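The jar stands upright in the drawer, and the closed fingers are in front of the drawer's front. I'll push it shut.

Call:
{"op": "jog_arm", "data": {"deltas": [[0,0.015,0,0,0,0,0],[0,0.015,0,0,0,0,0],[0,0.006,0,0,0,0,0],[0,0.006,0,0,0,0,0],[0,0.006,0,0,0,0,0],[0,0.008,0,0,0,0,0],[0,0.01,0,0,0,0,0],[0,0.01,0,0,0,0,0],[0,0.01,0,0,0,0,0],[0,0.01,0,0,0,0,0]]}}

```text
t: 22.5
eef_pos: [0.5791, -0.0346, 0.0623]
tool_rot: [0.001, 0.707, 0.707, -0.001]
contact_force: [-0.8, -6.6, 3.7]
gripper_width: -0.0
grasp_force: 0.0
```

Call:
{"op": "jog_arm", "data": {"deltas": [[0,0.01,0,0,0,0,0],[0,0.01,0,0,0,0,0],[0,0.01,0,0,0,0,0],[0,0.01,0,0,0,0,0],[0,0.008,0,0,0,0,0],[0,0.006,0,0,0,0,0],[0,0.004,0,0,0,0,0],[0,0,0,0,0,0,0]]}}

```text
t: 23.3
eef_pos: [0.5788, 0.0221, 0.0622]
tool_rot: [0.001, 0.707, 0.707, -0.002]
contact_force: [-0.9, -7.6, 3.7]
gripper_width: -0.003
grasp_force: 0.0
```

Call:
{"op": "jog_arm", "data": {"deltas": [[0,0.004,0,0,0,0,0],[0,0.004,0,0,0,0,0],[0,0.003,0,0,0,0,0],[0,0.002,0,0,0,0,0],[0,0,0,0,0,0,0]]}}

```text
t: 23.8
eef_pos: [0.5788, 0.0324, 0.062]
tool_rot: [0.002, 0.708, 0.707, -0.003]
contact_force: [-1.8, -14.0, 4.8]
gripper_width: 0.001
grasp_force: 0.0
```

Call:
{"op": "jog_arm", "data": {"deltas": [[0,0.002,0,0,0,0,0],[0,0.002,0,0,0,0,0],[0,0,0,0,0,0,0]]}}

```text
t: 24.1
eef_pos: [0.5787, 0.0324, 0.062]
tool_rot: [0.003, 0.709, 0.706, -0.005]
contact_force: [-2.0, -22.1, 7.4]
gripper_width: -0.001
grasp_force: 0.0
```

It is against its stop. I'll back off and check that the catch holds.

Call:
{"op": "jog_arm", "data": {"deltas": [[0,-0.004,0,0,0,0,0],[0,-0.01,0,0,0,0,0],[0,-0.03,0,0,0,0,0],[0,-0.045,0,0,0,0,0],[0,-0.045,0,0,0,0,0],[0,-0.045,0.02,0,0,0,0],[-0.02,-0.045,0.04,0,0,0,0],[-0.02,0,0.04,0,0,0,0],[0,0,0.04,0,0,0,0],[0,0,0,0,0,0,0]]}}

```text
t: 25.1
eef_pos: [0.5469, -0.1726, 0.1995]
tool_rot: [0.004, 0.707, 0.708, 0.003]
contact_force: [0.6, -0.8, -0.4]
gripper_width: -0.001
grasp_force: 0.0
```

```bash
python3 - <<'E'
from h import *
t=cam('top','t9.png'); s=cam('side','s9.png'); o=bot.get_obs(); print(o['eef_pos'],o['t'])
o=np.zeros((600,800,3),np.uint8); o[:420,:560]=cv2.imread('pics/s9.png'); T=cv2.imread('pics/t9.png')
o[:240,560:]=cv2.resize(T[110:230,180:300],(240,240)); o[240:540,560:]=cv2.resize(T[110:260,360:480],(240,300)); cv2.imwrite('pics/c9.png',o)
E
```

```text
[ 0.54447763 -0.17198411  0.19486453] 25.2
```

View pics/c9.png

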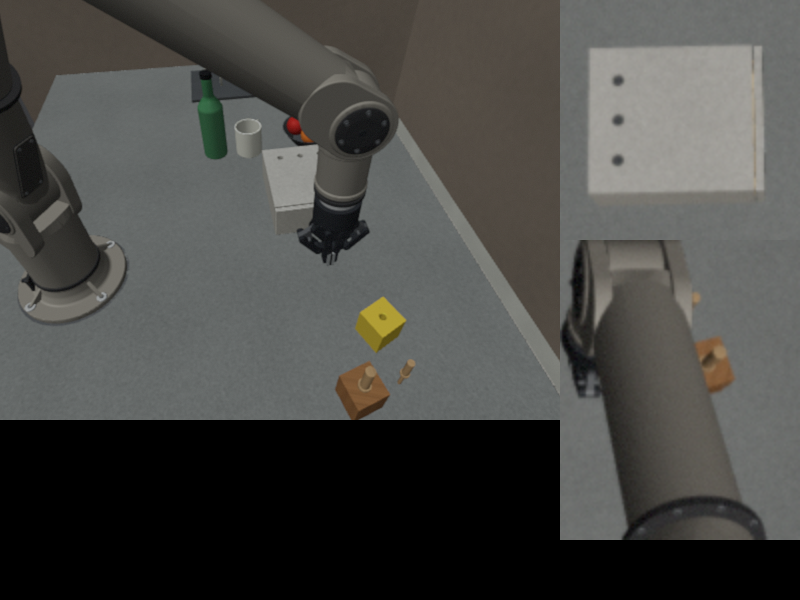

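The drawer is shut again, with its front at the original column (about 282). The stick stands in its stand, the bystanders haven't moved, and the arm is clear of everything.

```bash
python3 -c "
from station import bot
print(bot.hand_in())"
```

```text
the job is handed in; nothing more can be done
None
```

The job is handed in at about 25 s: the catch was under hole 1, the pill jar was standing upright in the drawer when I pushed it shut and the catch held, the stick is fully home in its stand, and the mug, bottle and fruit bowl were left alone.

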